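# Dispense one culture dish and push it onto the counting pad

## Robot

A 6-joint arm with a two-finger parallel gripper is mounted at the origin on the work surface. World frame = base frame: x ahead of the robot, y to its left, z up, the work surface at z = 0. Lengths are in m, angles in rad, forces in N, time in s.
With the tool pointing down it reaches from about 0.3 to 0.775 m from the base axis. Payload 14.6 kg.
Tool frame: the origin (TCP) lies at the very end of the fingers, on their centre line; the grasp point (between the pads) lies 19 mm behind it; x points along the fingers, y is the direction in which the jaws open and shut, and the axes are right-handed (so a half turn about x gives the same grasp; the last joint's range is limited). The gripper opens to 94 mm and grips with 3 to 60 N. Pads are 16 mm wide; open, the fingers measure 119 mm over their backs; the gripper's body (75 mm by 177 mm) begins 78 mm behind the grasp point.
Start: joints at [1.102, 0.3, 1.521, -0, 1.321, -0.067], TCP at [0.215, 0.506, 0.205] pointing down, gripper open.
Joint ranges: [-3.03, 3.03], [-0.79, 2.21], [0.23, 2.52], [-1.04, 4.18], [0, 3.07], [-2.55, 2.55]. Speed limits (rad/s): [2.22, 2.22, 2.57, 3.14, 3.14, 3.14].

## Interface

Orientations are given as [roll, pitch, yaw] about the fixed x, y, z axes, in that order (R = Rz(yaw) Ry(pitch) Rx(roll)).
In Python, from station import ctrl, viewer, hand_in gives the robot as it stands. The module is installed in compiled form; this text tells all that it offers.
- The arm moves only by the tool play_rows, never from a script. Its argument "deltas" is a list that holds one entry, the list of rows, each a list of 7 numbers: the shift along the tool's x, y, z in mm, then the turn, a rotation vector about the tool's x, y, z in rad, then the finger opening in mm, from 0 to 94. In form: [[[dx, dy, dz, ax, ay, az, gripper], ...]]. A call has 1 to 10 rows; each row shifts and turns the commanded pose from where the row before left it, along the tool's axes as they then stand; what a row does not reach is not made up. A row lasts 1/10 s, in which the tool goes at most 50 mm and 8.59 degrees, less where a joint would pass 70% of its speed; a pose out of reach is approached as far as the arm can. A call with a gripper value outside its range is refused whole. The fingers move at their own pace and stop on an object; "grip_force" is the grip in N (left out, the last holds). Time passes only in rows, so rows that do not move let the fingers close. It gives the time, the measured TCP pose, the force and the opening at its end, in the units of the state.
- ctrl.get_obs(): the state, without advancing time (a new reading comes with each control period).
- viewer.camera(name): name is "scene" or "top" or "wrist"; returns a dict with "img" (400x640x3 uint8, red, green, blue), "fx", "fy", "cx", "cy" (pixels), "distortion" ([k1, k2, p1, p2, k3] as OpenCV has them; the pictures are not rectified), "rvec" (rotation vector, rad) and "tvec" (3), from world to camera coordinates, as OpenCV has them. Camera axes: x right, y down, z forward; pixel columns grow to the right and rows downward; lengths in m; the calibration is good to about 2 mm. A picture is of the moment at which its call begins. There is no depth.
- hand_in(): hands the job in, once; it reports no verdict.
The state is a dict: "time_s": time; "qpos": joint angles; "joint_vel": joint speeds; "tau": joint torques, N m; "ee_pos": TCP position; "eef_rot": TCP orientation; "force": force on the tool from outside, world axes, zero at the start; "moment": the same for the moment, N m; "grip_width": finger opening in m.
Only numpy, scipy, OpenCV 4.12 (cv2) and the standard library are available. Lean on these libraries where they do the work, as an engineer would, in place of code of your own. Each camera call takes 0.05 s, during which the arm holds its last target.

## Task

Press the black plunger of the dish dispenser all the way down once and let it come back up, so that a single small culture dish slides out of the magazine onto the bench. Then push that dish along the bench, without picking it up or tipping it, until it lies wholly on the round dark pad (not the square one). Leave the other dishes in the magazine, leave everything else on the bench where it is, and finish with the hand clear.

Things in the scene. Friction and masses are not known exactly. Their poses are not given: they have to be found in the camera images.
- dispenser: Dish dispenser, fixed to the bench. Origin: on the bench, on the axis of its clear square magazine; its own -x is the outlet side, z up. Magazine: outside 48 mm in x and y, 52 mm tall, 5 mm walls, open top; side walls run back to x = 44 mm. Behind it (x = 24 to 92 mm) a white housing, 62 mm wide and 28 mm tall, carries the plunger at x = 58 mm.
- outlet (a point): Middle of the outlet slot (14 mm high) at the foot of the magazine's front wall, 24 mm along the dispenser's -x and 7 mm up. A press drives the bottom dish straight out of it, 2.5 mm per mm of plunger; after a full press the dish's centre lies on the bench 55 to 70 mm from the dispenser's origin. When the plunger rises the next dish drops into place, so a second press would push out another.
- plunger_top (a point): Centre of the top of the plunger's cap, a flat black disc 32 mm across; 62 mm above the bench at rest and 38 mm when fully down. It moves with the plunger.
- plunger (a joint): Plunger travel in m: 0 at rest (up), 0.024 fully down (end stop). A spring brings it back up; it starts to move at about 3 N and takes about 6.5 N to hold fully down.
- dish_1: The lowest dish in the magazine, the one that comes out: closed round culture dish, clear plastic with an amber filling, 35 mm across and 10 mm high, about 15 g, standing flat on the bench. Origin: centre of its underside; z up.
- dish_2: Dish number 2 from the bottom of the stack, the same as dish_1; stays in the magazine. Origin: centre of its underside.
- dish_3: Dish number 3 from the bottom of the stack, the same as dish_1; stays in the magazine. Origin: centre of its underside.
- dish_4: Dish number 4 from the bottom of the stack, the same as dish_1; stays in the magazine. Origin: centre of its underside.
- round_pad: Round dark rubber pad, 76 mm across, under 1 mm thick and flush enough for dishes to slide on freely; fixed to the bench on the left or the right of the dispenser. Origin: its centre.
- square_pad: Square dark rubber pad, 76 mm by 76 mm, as thin, on the other side; not to be used. Origin: its centre.
- vial: Capped glass vial, upright, 24 mm across and 42 mm tall, loose, to be left alone. Origin: centre of its underside.
- large_dish: Large closed culture dish, 60 mm across and 15 mm high, loose, to be left alone. Origin: centre of its underside.
- jar: Specimen jar, 44 mm across and 50 mm tall, loose, to be left alone. Origin: centre of its underside.
- marker: Marker pen lying flat, about 122 mm long (from -48 to 75 mm along its x) and 13 mm thick, to be left alone. Origin: on the bench under the barrel.
- calculator: Pocket calculator lying flat, 130 by 80 by 20 mm, to be left alone. Origin: centre of its underside.
- tip_box: Box of pipette tips, 120 by 85 mm and 51 mm tall, to be left alone. Origin: centre of its underside.
- reagent_bottle: Capped reagent bottle, 56 mm across and 100 mm tall, to be left alone. Origin: centre of its underside.
Things that resemble listed ones, but are neither listed nor needed, are in the scene too. What is shaped like the dispenser but pink is not meant. Leave any yellow look-alike of the dish_4 alone.

How it is judged:
On the way, in this order (a step that is already met when the one before it is completed fails the run):
1. the plunger is pressed all the way down (value of joint plunger above 0.021 m), for 0.05 s.
2. the plunger is back up and one dish lies on the bench, out of the magazine (value of joint plunger below 0.004 m and x of dish_1 in the frame of dispenser below -0.044 m and height (world z) of dish_1 below 0.004 m), for 0.2 s.
At the end, for the whole second after the job is handed in: the ejected dish lies flat and still on the bench, wholly on the round pad (its centre within 21 mm of the pad's centre); the plunger is up (within 4 mm); the other three dishes are still in the magazine (within 12 mm of its axis) (horizontal distance between dish_1 and round_pad below 0.021 m and height (world z) of dish_1 below 0.004 m and angle between dish_1's own z axis and vertical below 0.1 rad and linear speed of dish_1 below 0.01 m/s and value of joint plunger below 0.004 m and horizontal distance between each of dish_2, dish_3, dish_4 and dispenser below 0.012 m); the robot touches nothing.
It fails at once if the dish is lifted more than 8 mm off the bench (height (world z) of dish_1 above 0.008 m).
It fails at once if the dish is tipped more than 0.5 rad (angle between dish_1's own z axis and vertical above 0.5 rad).
It fails at once if another dish leaves the magazine (horizontal distance between any of dish_2, dish_3, dish_4 and dispenser above 0.018 m or height (world z) of dish_2 above 0.025 m or height (world z) of dish_3 above 0.035 m or height (world z) of dish_4 above 0.045 m).
It fails at once if a bystander is moved more than 20 mm or tipped over (distance of any of vial, large_dish, jar, marker, calculator, tip_box, reagent_bottle from where it was at the start of the episode above 0.02 m or angle between any of vial, large_dish, jar, marker, calculator, tip_box, reagent_bottle's own z axis and vertical above 0.4 rad).
It also fails if it takes over 54 s, if anything falls off the work surface, if the arm or the gripper's body presses on something with over 40 N, if the wrist force passes 120 N, or if a joint passes its speed limit or range.

## Working session

There is one attempt and no reset: what is moved stays moved. The work goes in short steps, Python scripts to look and compute and a tool call to move; the robot and the scene stay as the last step left them, time stands still between calls to the robot, and variables do not carry over. Pictures are saved under pics/ and viewed, and the job is handed in when it is done.

Besides the shell and the picture viewer there is one more tool, called after ">>>" by a JSON object that holds its "name" and its "arguments". play_rows: Moves the arm, as the interface text tells. Its arguments: {"type":"object","properties":{"deltas":{"type":"array","items":{"type":"array","items":{"type":"array","items":{"type":"number"}}}},"grip_force":{"type":"number"}},"required":["deltas"]}

```bash
mkdir -p pics; cat > h.py <<'E'
import numpy as np, cv2
from station import ctrl, viewer
def cam(n, save=None):
    c=viewer.camera(n)
    if save: cv2.imwrite(f'pics/{save}.png', c['img'][:,:,::-1])
    return c
def ray(c,u,v):
    K=np.array([[c['fx'],0,c['cx']],[0,c['fy'],c['cy']],[0,0,1.]])
    p=cv2.undistortPoints(np.array([[[u,v]]],float),K,np.array(c['distortion'],float))[0,0]
    R=cv2.Rodrigues(np.array(c['rvec'],float))[0]; t=np.array(c['tvec'],float).ravel()
    return -R.T@t, R.T@np.array([p[0],p[1],1.])
def onz(c,u,v,z=0):
    o,d=ray(c,u,v); return o+d*(z-o[2])/d[2]
def proj(c,P):
    K=np.array([[c['fx'],0,c['cx']],[0,c['fy'],c['cy']],[0,0,1.]])
    return cv2.projectPoints(np.array(P,float).reshape(-1,1,3),np.array(c['rvec'],float),np.array(c['tvec'],float),K,np.array(c['distortion'],float))[0][:,0]
E
python3 - <<'E'
from h import *
import pickle
d={n:cam(n,n+'0') for n in ['scene','top','wrist']}
pickle.dump(d,open('c0.pkl','wb'))
o=ctrl.get_obs(); print({k:np.round(v,3) for k,v in o.items()})
E
```

```text
{'time_s': np.float64(0.15), 'qpos': array([ 1.102,  0.3  ,  1.521,  0.   ,  1.321, -0.067]), 'joint_vel': array([-0.002, -0.002, -0.003, -0.001,  0.   , -0.001]), 'tau': array([ 2.0000e-03, -5.3196e+01, -3.5282e+01,  7.1000e-02,  2.4000e-02,
       -0.0000e+00]), 'ee_pos': array([0.215, 0.506, 0.205]), 'eef_rot': array([-1.686,  1.57 , -2.087]), 'force': array([ 0.786,  0.182, -0.005]), 'moment': array([-0.08 ,  0.014, -0.016]), 'grip_width': np.float64(0.094)}
```

View pics/scene0.png

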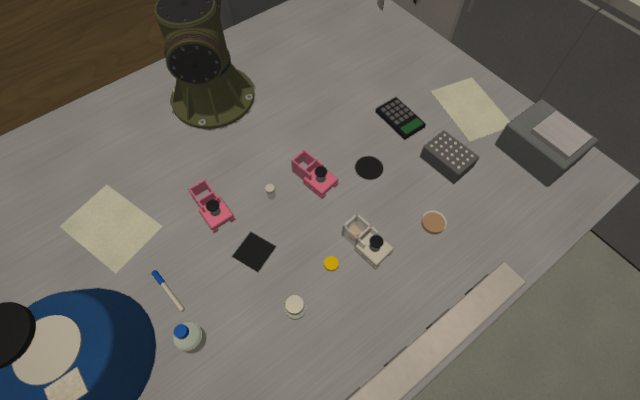

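View pics/top0.png

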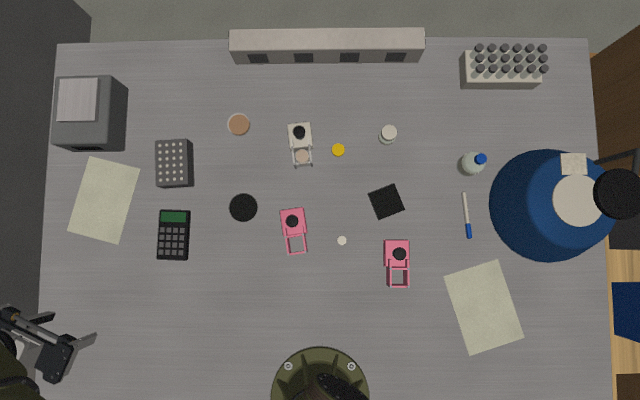

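View pics/wrist0.png

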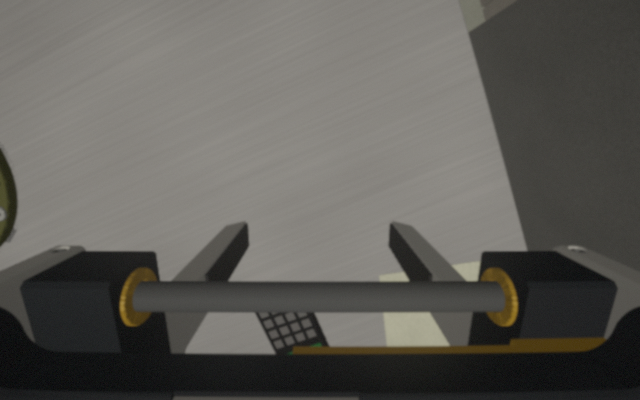

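The top view shows the white dispenser at about (300,142) with its plunger at (299,131) and magazine at (302,157). The round pad is at (243,207), the square pad at (386,201), and a pink decoy at (293,230). The yellow look-alike is at (338,150). Next I'll measure these.

```bash
cat > m.py <<'E'
from h import *
import pickle
d=pickle.load(open('c0.pkl','rb'))
t=d['top'];s=d['scene']
im=t['img'];print(t['fx'])
crop=im[100:270,210:420]; cv2.imwrite('pics/topcrop.png',cv2.resize(crop,None,fx=3.8,fy=3.5,interpolation=cv2.INTER_CUBIC)[:,:,::-1])
crop=s['img'][140:290,220:460]; cv2.imwrite('pics/scenecrop.png',cv2.resize(crop,None,fx=3.3,fy=3.3,interpolation=cv2.INTER_CUBIC)[:,:,::-1])
def darks(c,box,z,thr=45):
    u0,v0,u1,v1=box
    g=c['img'].max(2)[v0:v1,u0:u1]<thr
    n,l,st,ce=cv2.connectedComponentsWithStats(g.astype(np.uint8))
    for i in range(1,n):
        if st[i,4]>40:
            u,v=ce[i]+[u0,v0]; x,y,w,h,a=st[i]
            print('blob',np.round([u,v],1),a,w,h,'->',onz(c,u,v,z).round(4), 'size', (onz(c,u0+x+w,v,z)-onz(c,u0+x,v,z)).round(3)[:2])
print('top pads');darks(t,(220,185,415,225),0)
print('top plunger');darks(t,(285,118,315,145),.062)
print('scene pads');darks(s,(225,150,390,275),0)
print('scene plunger');darks(s,(362,230,390,256),.062)
E
python3 m.py
```

```text
370.4041620526099
top pads
blob [386.  201.4] 769 37 35 -> [ 0.4909 -0.1748  0.    ] size [-0.    -0.097]
blob [243.  207.2] 585 27 27 -> [0.4769 0.2008 0.    ] size [-0.    -0.072]
blob [291.4 219.6] 62 11 9 -> [0.4439 0.0728 0.    ] size [-0.    -0.029]
top plunger
blob [298.9 131.5] 100 11 12 -> [0.6616 0.0495 0.062 ] size [-0.    -0.028]
scene pads
blob [368.6 167.5] 465 27 22 -> [0.4782 0.1982 0.    ] size [0.044 0.057]
blob [320.6 171.5] 89 11 10 -> [0.4098 0.0887 0.    ] size [0.018 0.023]
blob [253.6 251.4] 859 42 38 -> [ 0.4925 -0.1769  0.    ] size [0.061 0.079]
blob [376.1 241.5] 120 13 12 -> [0.6507 0.0708 0.    ] size [0.019 0.025]
scene plunger
blob [376.1 241.5] 120 13 12 -> [0.666  0.0463 0.062 ] size [0.018 0.023]
```

```bash
ls pics
```

```text
scene0.png
scenecrop.png
top0.png
topcrop.png
wrist0.png
```

View pics/topcrop.png

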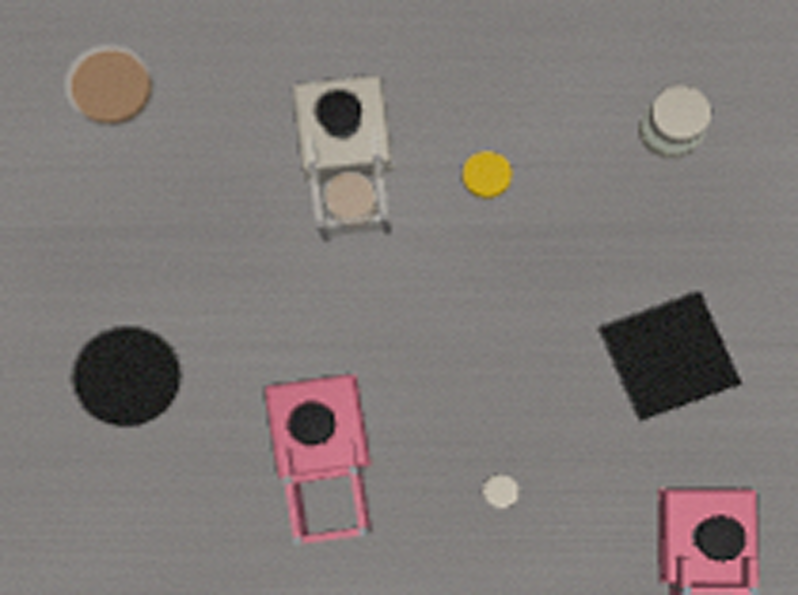

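View pics/scenecrop.png

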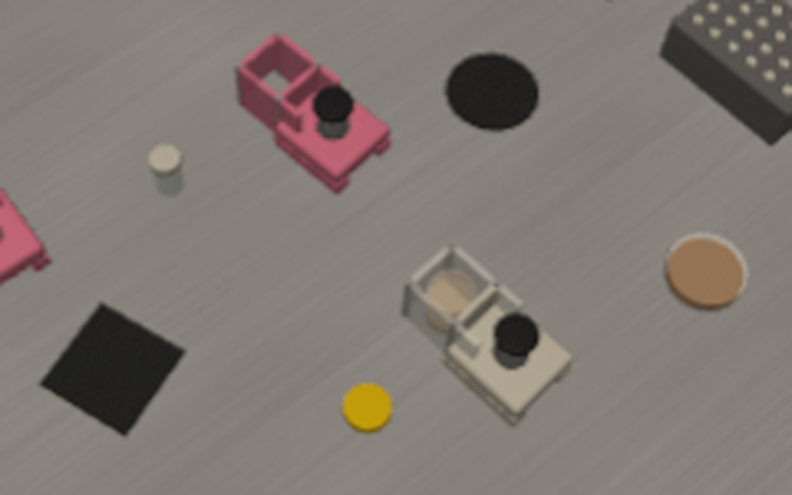

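```bash
cat > m2.py <<'E'
from h import *
import pickle
d=pickle.load(open('c0.pkl','rb'))
t=d['top'];s=d['scene']
for n,c,b in (('top',t,(292,147,313,167)),('scene',s,(345,215,372,242))):
    I=c['img'].astype(int)[b[1]:b[3],b[0]:b[2]]
    m=(I[...,0]-I[...,2]>28).astype(np.uint8)
    k,l,st,ce=cv2.connectedComponentsWithStats(m)
    i=1+np.argmax(st[1:,4]); u,v=ce[i]+[b[0],b[1]]
    print(n,st[i],(u,v),onz(c,u,v,.039).round(4))
# housing top (z=.028) from top crop corners
def tc(a,b): return 210+a/3.8-.3,100+b/3.5-.3
for nm,(a,b) in dict(hBL=(295,86),hBR=(381,78),hFR=(390,165),hFL=(303,172)).items(): print(nm,onz(t,*tc(a,b),.028).round(4))
def sc(a,b): return 220+a/3.3-.3,140+b/3.3-.3
for nm,(a,b) in dict(front=(452,247),right=(405,288)).items(): print('mag rim',nm,onz(s,*sc(a,b),.052).round(4))
for nm,(a,b) in dict(FL=(323,230),FR=(389,224)).items(): print('mag rim top',nm,onz(t,*tc(a,b),.052).round(4))
o=ctrl.get_obs(); from scipy.spatial.transform import Rotation as R
print(R.from_euler('xyz',o['eef_rot']).as_matrix().round(3))
E
python3 m2.py
```

```text
top [  4   3  12  12 119] (np.float64(301.65546218487395), np.float64(155.61344537815125)) [0.6052 0.0439 0.039 ]
scene [  5   8  15  13 142] (np.float64(356.48591549295776), np.float64(228.95774647887325)) [0.6086 0.0403 0.039 ]
hBL [0.6911 0.0823 0.028 ]
hBR [0.6967 0.0233 0.028 ]
hFR [0.6306 0.0171 0.028 ]
hFL [0.6257 0.0764 0.028 ]
mag rim front [0.5844 0.06   0.052 ]
mag rim right [0.5889 0.013  0.052 ]
mag rim top FL [0.5774 0.0604 0.052 ]
mag rim top FR [0.5815 0.0169 0.052 ]
[[-0.     0.391  0.92 ]
 [-0.001  0.92  -0.391]
 [-1.    -0.001 -0.   ]]
```

>>> {"name": "play_rows", "arguments": {"deltas": [[[0,-12.3,29.6,0,0,0,0],[0,-12.3,29.6,0,0,0,0],[0,-12.3,29.6,0,0,0,0],[0,-12.3,29.6,0,0,0,0],[0,-12.3,29.6,0,0,0,0],[0,-12.3,29.6,0,0,0,0],[0,-12.3,29.6,0,0,0,0],[0,-12.3,29.6,0,0,0,0],[0,-12.3,29.6,0,0,0,0],[0,-12.3,29.6,0,0,0,0]]], "grip_force": 10}}

```text
time_s: 1.15
ee_pos: [0.4401, 0.2761, 0.2053]
eef_rot: [-2.223, 1.57, -2.625]
force: [0.5, 0.9, 0.1]
grip_width: 0.0172
```

>>> {"name": "play_rows", "arguments": {"deltas": [[[0,-12.3,29.6,0,0,0,0],[0,-12.3,29.6,0,0,0,0],[0,-12.3,29.6,0,0,0,0],[0,-12.3,29.6,0,0,0,0],[0,-12.3,29.6,0,0,0,0],[0,-12.3,29.6,0,0,0,0],[0,-12.3,29.6,0,0,0,0],[0,-12.3,29.6,0,0,0,0],[0,-12.3,29.6,0,0,0,0],[0,-12.3,29.6,0,0,0,0]]]}}

```text
time_s: 2.15
ee_pos: [0.6644, 0.0472, 0.2051]
eef_rot: [-2.719, 1.57, -3.121]
force: [-0.2, -0.1, 0.0]
grip_width: 0.0005
```

>>> {"name": "play_rows", "arguments": {"deltas": [[[0,0,0,-0.125,0,0,0],[0,0,0,-0.125,0,0,0],[0,0,0,-0.125,0,0,0],[0,0,0,-0.125,0,0,0],[0,0,0,0,0,0,0],[0,0,0,0,0,0,0],[0,0,0,0,0,0,0]]]}}

```text
time_s: 2.85
ee_pos: [0.6637, 0.0483, 0.2054]
eef_rot: [-3.082, 1.571, -2.986]
force: [0.7, 0.2, -0.5]
grip_width: 0.0002
```

```bash
cat > go.py <<'E'
import sys
from h import *
from scipy.spatial.transform import Rotation as R
o=ctrl.get_obs(); M=R.from_euler('xyz',o['eef_rot']).as_matrix()
print('t',o['time_s'],'pos',o['ee_pos'].round(4),'F',o['force'].round(2),'w',round(float(o['grip_width']),4),'yaw of y deg',np.degrees(np.arctan2(M[1,1],M[0,1])).round(2), 'tool x',M[:,0].round(3),'q',o['qpos'].round(2))
if len(sys.argv)>3:
    T=np.array([float(a) for a in sys.argv[1:4]]); print('tool delta mm',(1000*M.T@(T-o['ee_pos'])).round(1))
E
python3 go.py 0.664 0.048 0.07
```

```text
t 2.85 pos [0.6637 0.0483 0.2054] F [ 0.68  0.19 -0.46] w 0.0002 yaw of y deg 95.46 tool x [-0. -0. -1.] q [ 0.02  0.57  1.15 -0.    1.43 -1.65]
tool delta mm [135.4  -0.3   0.3]
```

>>> {"name": "play_rows", "arguments": {"deltas": [[[25,0,0,0,0,0,0],[25,0,0,0,0,0,0],[25,0,0,0,0,0,0],[25,0,0,0,0,0,0],[20,0,0,0,0,0,0],[10,0,0,0,0,0,0],[0,0,0,0,0,0,0],[0,0,0,0,0,0,0]]]}}

```text
time_s: 3.65
ee_pos: [0.6642, 0.0483, 0.0765]
eef_rot: [-0.055, 1.57, 0.043]
force: [-1.0, 0.0, 0.2]
grip_width: 0.0003
```

```bash
python3 go.py; python3 - <<'E'
from h import *
s=cam('scene'); w=cam('wrist')
a=cv2.resize(s['img'][180:300,310:440],None,fx=3,fy=3,interpolation=cv2.INTER_CUBIC)
b=cv2.resize(w['img'],(576,360))[:,150:540]
cv2.imwrite('pics/pre.png',np.hstack([a,b])[:,:,::-1])
E
```

```text
t 3.65 pos [0.6642 0.0483 0.0765] F [-1.04  0.04  0.25] w 0.0003 yaw of y deg 95.59 tool x [ 0.001  0.    -1.   ] q [ 0.02  0.67  1.28  0.    1.19 -1.65]
```

View pics/pre.png

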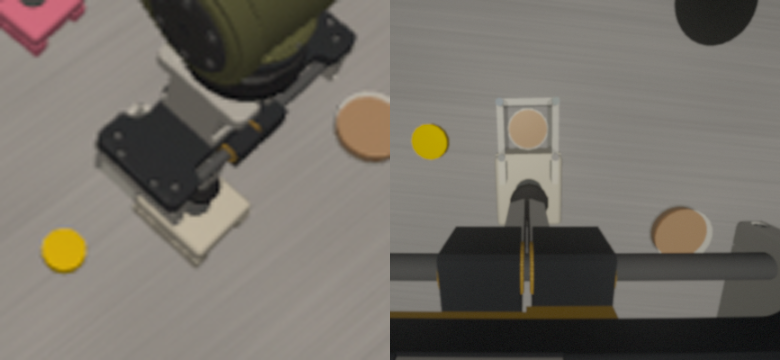

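The fingers are centred over the black cap, and the wrist view has the fingertips over the plunger in line with the magazine. Pressing now.

>>> {"name": "play_rows", "arguments": {"deltas": [[[8,0,0,0,0,0,0],[6,0,0,0,0,0,0],[4,0,0,0,0,0,0],[4,0,0,0,0,0,0],[4,0,0,0,0,0,0],[4,0,0,0,0,0,0],[4,0,0,0,0,0,0],[2,0,0,0,0,0,0],[1.5,0,0,0,0,0,0],[0,0,0,0,0,0,0]]]}}

```text
time_s: 4.75
ee_pos: [0.6639, 0.0483, 0.0384]
eef_rot: [-0.151, 1.57, -0.053]
force: [-1.2, 0.1, 6.3]
grip_width: 0.0004
```

```bash
python3 go.py
```

```text
t 4.75 pos [0.6639 0.0483 0.0384] F [-1.21  0.05  6.32] w 0.0004 yaw of y deg 95.62 tool x [ 0.001 -0.    -1.   ] q [ 0.02  0.72  1.3  -0.    1.12 -1.65]
```

>>> {"name": "play_rows", "arguments": {"deltas": [[[1,0,0,0,0,0,0],[0,0,0,0,0,0,0],[0,0,0,0,0,0,0]]]}}

```text
time_s: 5.05
ee_pos: [0.664, 0.0483, 0.0382]
eef_rot: [-0.117, 1.57, -0.018]
force: [-4.9, 0.5, 12.8]
grip_width: 0.0008
```

>>> {"name": "play_rows", "arguments": {"deltas": [[[-5,0,0,0,0,0,0],[-5,0,0,0,0,0,0],[-5,0,0,0,0,0,0],[-5,0,0,0,0,0,0],[-10,0,0,0,0,0,0],[-20,0,0,0,0,0,0],[-20,0,0,0,0,0,0],[-20,0,0,0,0,0,0],[0,0,0,0,0,0,0],[0,0,0,0,0,0,0]]]}}

```text
time_s: 6.05
ee_pos: [0.6635, 0.0483, 0.1264]
eef_rot: [3.132, 1.57, -3.053]
force: [0.4, 0.2, 0.2]
grip_width: 0.0004
```

```bash
python3 go.py; python3 - <<'E'
from h import *
import pickle
d={n:cam(n) for n in ['scene','top','wrist']}
pickle.dump(d,open('c1.pkl','wb'))
a=cv2.resize(d['scene']['img'][130:290,290:450],(400,400),interpolation=cv2.INTER_CUBIC)
t=cv2.resize(d['top']['img'][105:235,220:350],(400,400),interpolation=cv2.INTER_CUBIC)
cv2.imwrite('pics/post.png',np.hstack([a,t])[:,:,::-1])
cv2.imwrite('pics/postw.png',d['wrist']['img'][:,:,::-1])
E
```

```text
t 6.05 pos [0.6635 0.0483 0.1264] F [0.36 0.23 0.25] w 0.0004 yaw of y deg 95.63 tool x [-0.001 -0.    -1.   ] q [ 0.02  0.62  1.24 -0.    1.28 -1.65]
```

View pics/post.png

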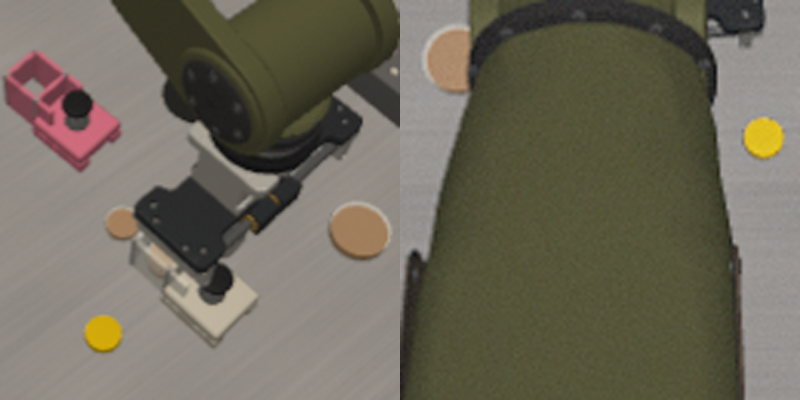

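View pics/postw.png

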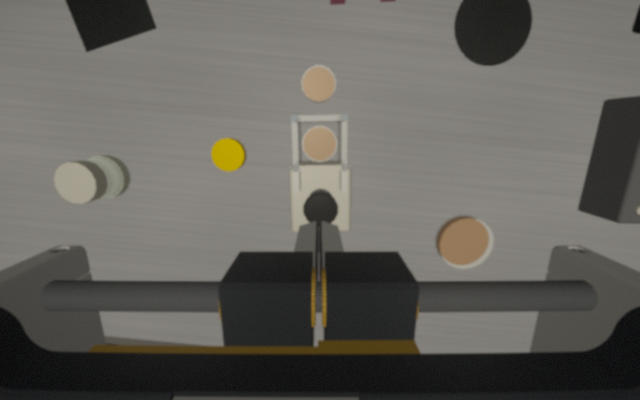

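The press hit the end stop (force 12.8 N) and the plunger is back up. One dish is out, at wrist pixel (319,84), with the next one in the magazine at (320,144) and the round pad at about (493,22).

```bash
cat > m3.py <<'E'
from h import *
import pickle
d=pickle.load(open('c1.pkl','rb')); 
def amber(c,b,z):
    I=c['img'].astype(int)[b[1]:b[3],b[0]:b[2]]
    m=(I[...,0]-I[...,2]>28).astype(np.uint8)
    k,l,st,ce=cv2.connectedComponentsWithStats(m)
    i=1+np.argmax(st[1:,4]); u,v=ce[i]+[b[0],b[1]]
    print(st[i],(round(u,1),round(v,1)),onz(c,u,v,z).round(4))
c=d['wrist']
amber(c,(295,60,345,108),.009)
amber(c,(295,120,345,165),.039)
amber(d['scene'],(328,205,346,228),.009)
# plunger/pads in wrist
print('plunger',onz(c,320,207,.062).round(4),'pad',onz(c,493,23,0).round(4))
print('mag front rim', onz(c,293,117,.052).round(4),onz(c,347,117,.052).round(4))
E
python3 m3.py
```

```text
[  7   7  33  35 905] (np.float64(318.3), np.float64(83.8)) [0.5509 0.0375 0.009 ]
[  8   7  33  34 888] (np.float64(319.2), np.float64(143.4)) [0.6067 0.0438 0.039 ]
[  4   8  14  13 131] (np.float64(338.3), np.float64(219.2)) [0.5518 0.0333 0.009 ]
plunger [0.6606 0.0497 0.062 ] pad [0.4766 0.201  0.    ]
mag front rim [0.5862 0.0192 0.052 ] [0.5817 0.0652 0.052 ]
```

>>> {"name": "play_rows", "arguments": {"deltas": [[[-3,0,0,0.14,0,0,14],[-3,0,0,0.14,0,0,14],[0,0,0,0.14,0,0,14],[0,0,0,0.14,0,0,14],[0,0,0,0.14,0,0,14],[0,0,0,0.14,0,0,14],[0,0,0,0.14,0,0,14],[0,0,0,0.14,0,0,14],[0,0,0,0.14,0,0,14],[0,0,0,0.14,0,0,14]]]}}

```text
time_s: 7.2
ee_pos: [0.6634, 0.0482, 0.1318]
eef_rot: [-1.808, 1.569, -3.115]
force: [0.5, -0.0, -0.5]
grip_width: 0.0141
```

>>> {"name": "play_rows", "arguments": {"deltas": [[[0,0,0,0.14,0,0,14],[0,0,0,0.03,0,0,14],[0,0,0,0,0,0,14],[0,0,0,0,0,0,14]]]}}

```text
time_s: 7.6
ee_pos: [0.6635, 0.0482, 0.1323]
eef_rot: [-1.618, 1.57, -3.089]
force: [0.4, -0.4, -0.5]
grip_width: 0.014
```

```bash
python3 go.py 0.5546 0.0007 0.13
```

```text
t 7.6 pos [0.6635 0.0482 0.1323] F [ 0.42 -0.44 -0.47] w 0.014 yaw of y deg 5.75 tool x [-0.001 -0.    -1.   ] q [ 0.02  0.62  1.23 -0.    1.29 -0.08]
tool delta mm [   2.4 -113.1   36.4]
```

>>> {"name": "play_rows", "arguments": {"deltas": [[[0,-23,7.2,0,0,0,14],[0,-23,7.2,0,0,0,14],[0,-23,7.2,0,0,0,14],[0,-22,7.4,0,0,0,14],[0,-22,7.4,0,0,0,14],[20,0,0,0,0,0,14],[20,0,0,0,0,0,14],[20,0,0,0,0,0,14],[0,0,0,0,0,0,14],[0,0,0,0,0,0,14]]]}}

```text
time_s: 8.6
ee_pos: [0.555, 0.0009, 0.0733]
eef_rot: [-1.715, 1.571, 3.097]
force: [0.1, -0.1, -0.6]
grip_width: 0.014
```

```bash
python3 go.py 0.5546 0.0007 0.004;  python3 - <<'E'
from h import *
c=cam('wrist','w2'); 
from scipy.spatial.transform import Rotation as R
I=c['img'].astype(int); m=(I[...,0]-I[...,2]>28).astype(np.uint8)
k,l,st,ce=cv2.connectedComponentsWithStats(m)
for i in range(1,k):
    if st[i,4]>300: print(st[i],ce[i].round(1),onz(c,*ce[i],.009).round(4))
o=ctrl.get_obs(); print('tcp px',proj(c,[o['ee_pos']]))
E
```

```text
t 8.6 pos [0.555  0.0009 0.0733] F [ 0.1  -0.06 -0.59] w 0.014 yaw of y deg 5.71 tool x [-0.  0. -1.] q [-0.06  0.45  1.64 -0.    1.05 -0.16]
tool delta mm [69.3 -0.4  0.1]
[   38    74   197    87 11217] [137.2 118.6] [0.3971 0.0636 0.009 ]
[ 300  149   37   37 1094] [317.7 167.1] [0.5504 0.038  0.009 ]
[ 370  150   40   39 1272] [389.1 168.7] [0.6116 0.0427 0.009 ]
[283 268   9  60 384] [286.4 298.3] [ 0.5329 -0.0909  0.009 ]
[345 268  10  60 405] [350.2 298.6] [ 0.594  -0.0851  0.009 ]
[ 106  339  343   16 3332] [292.2 347.9] [ 0.5428 -0.1469  0.009 ]
tcp px [[319.33932581 235.33195799]]
```

View pics/w2.png

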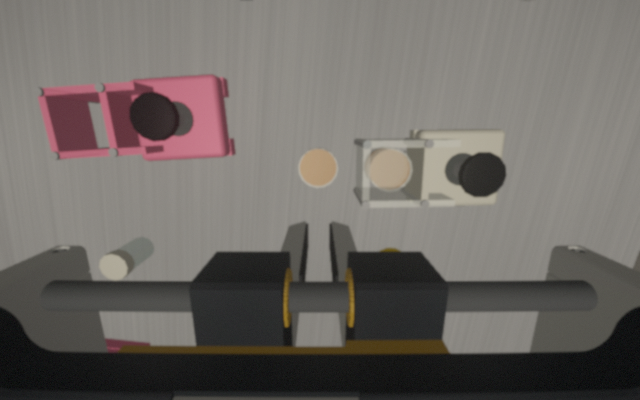

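The dish at (318,167) sits straight ahead of the fingers, clear of the magazine, and reads (0.5504, 0.038). I'll lower the hand and then push.

>>> {"name": "play_rows", "arguments": {"deltas": [[[20,0,0,0,0,0,14],[20,0,0,0,0,0,14],[15,0,0,0,0,0,14],[9,0,0,0,0,0,14],[5,0,0,0,0,0,14],[0,0,0,0,0,0,14],[0,0,0,0,0,0,14]]]}}

```text
time_s: 9.35
ee_pos: [0.5553, 0.0008, 0.0046]
eef_rot: [1.413, 1.57, -0.059]
force: [0.1, -0.5, -0.4]
grip_width: 0.0142
```

```bash
python3 go.py 0.5546 0.0007 0.004
```

```text
t 9.35 pos [0.5553 0.0008 0.0046] F [ 0.11 -0.55 -0.35] w 0.0142 yaw of y deg 5.67 tool x [ 0.001 -0.    -1.   ] q [-0.06  0.56  1.67  0.    0.91 -0.16]
tool delta mm [ 0.6 -0.7  0.1]
```

Pushing gently, slower than 50 mm/s: about 13 mm to reach contact, then about 42 mm of travel.

>>> {"name": "play_rows", "arguments": {"deltas": [[[0,0,-4,0,0,0,14],[0,0,-4,0,0,0,14],[0,0,-3,0,0,0,14],[0,0,-3,0,0,0,14],[0,0,-3,0,0,0,14],[0,0,-4,0,0,0,14],[0,0,-4,0,0,0,14],[0,0,-4,0,0,0,14],[0,0,-4,0,0,0,14],[0,0,-4,0,0,0,14]]]}}

```text
time_s: 10.35
ee_pos: [0.5512, 0.0381, 0.004]
eef_rot: [1.313, 1.571, -0.159]
force: [-0.2, -0.8, 0.5]
grip_width: 0.0141
```

>>> {"name": "play_rows", "arguments": {"deltas": [[[0,0,-4,0,0,0,14],[0,0,-4,0,0,0,14],[0,0,-4,0,0,0,14],[0,0,-3,0,0,0,14],[0,0,-2,0,0,0,14],[0,0,-1,0,0,0,14],[0,0,0,0,0,0,14]]]}}

```text
time_s: 11.05
ee_pos: [0.5494, 0.0557, 0.0039]
eef_rot: [2.855, 1.571, 1.383]
force: [-0.4, -0.5, -0.6]
grip_width: 0.0142
```

```bash
python3 go.py;  cat > look.py <<'E'
import sys
from h import *
c=cam('wrist',sys.argv[1])
I=c['img'].astype(int); m=(I[...,0]-I[...,2]>28).astype(np.uint8)
k,l,st,ce=cv2.connectedComponentsWithStats(m)
for i in range(1,k):
    if st[i,4]>300: print(st[i],ce[i].round(1),onz(c,*ce[i],.009).round(4))
m=(I.max(2)<45).astype(np.uint8); m[250:]=0
k,l,st,ce=cv2.connectedComponentsWithStats(m)
for i in range(1,k):
    if st[i,4]>800: print('dark',st[i],ce[i].round(1),onz(c,*ce[i],0).round(4))
E
python3 look.py w3
```

```text
t 11.05 pos [0.5494 0.0557 0.0039] F [-0.42 -0.53 -0.62] w 0.0142 yaw of y deg 5.68 tool x [ 0.  0. -1.] q [ 0.03  0.55  1.68  0.    0.91 -0.06]
[ 558    0   82   49 3478] [599.9  21.4] [0.6934 0.1987 0.009 ]
[    0   153   212   119 14303] [108.6 206.2] [0.4136 0.0635 0.009 ]
[ 294  174   50   50 1972] [318.4 198.3] [0.5465 0.0819 0.009 ]
[283 268  10  60 383] [286.4 298.4] [0.5316 0.0092 0.009 ]
[345 268  10  60 407] [350.2 298.5] [0.5753 0.0135 0.009 ]
[ 119  340  330   14 3055] [307.4 348.2] [ 0.5496 -0.0299  0.009 ]
dark [ 157    0  123   50 4471] [219.6  20.1] [0.4793 0.1797 0.    ]
dark [  52  201   71   49 2623] [ 86.2 225.9] [0.3902 0.0448 0.    ]
```

View pics/w3.png

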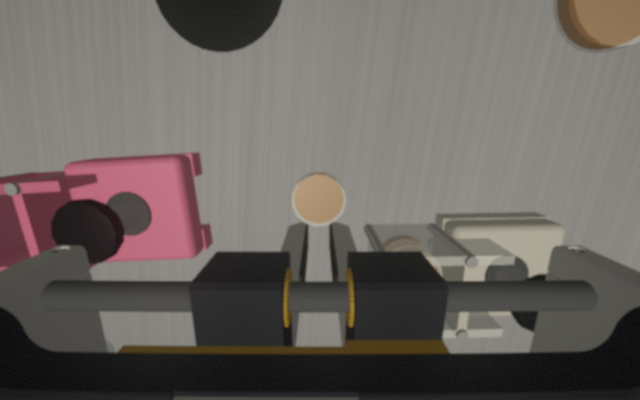

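Leg 1 worked: the dish at (318,198) is nestled against both fingertips, at (0.5465, 0.0819). I'll push it another 35 mm so the turned fingers clear the magazine.

>>> {"name": "play_rows", "arguments": {"deltas": [[[0,0,-2,0,0,0,14],[0,0,-4,0,0,0,14],[0,0,-5,0,0,0,14],[0,0,-5,0,0,0,14],[0,0,-5,0,0,0,14],[0,0,-5,0,0,0,14],[0,0,-4,0,0,0,14],[0,0,-3,0,0,0,14],[0,0,-2,0,0,0,14],[0,0,0,0,0,0,14]]]}}

```text
time_s: 12.1
ee_pos: [0.546, 0.0907, 0.0039]
eef_rot: [2.708, 1.571, 1.236]
force: [-0.3, 0.1, 0.9]
grip_width: 0.0139
```

>>> {"name": "play_rows", "arguments": {"deltas": [[[0,0,5,0,0,0,14],[0,0,10,0,0,0,14],[-10,0,0,0,0,0,14],[-20,0,0,0,0,0,14],[-20,0,0,-0.12,0,0,14],[-10,0,0,-0.12,0,0,14],[0,0,0,-0.12,0,0,14],[0,0,0,-0.12,0,0,14],[0,0,0,-0.09,0,0,14],[0,0,0,0,0,0,14]]]}}

```text
time_s: 13.1
ee_pos: [0.5476, 0.0752, 0.0647]
eef_rot: [1.012, 1.57, 0.111]
force: [1.0, -0.0, -0.1]
grip_width: 0.014
```

>>> {"name": "play_rows", "arguments": {"deltas": [[[0,0,0,0,0,0,14],[0,0,0,0,0,0,14]]]}}

```text
time_s: 13.3
ee_pos: [0.5475, 0.0754, 0.0642]
eef_rot: [0.949, 1.571, 0.045]
force: [0.1, 0.3, -0.6]
grip_width: 0.0139
```

```bash
python3 go.py 0.565 0.089 0.06; python3 look.py w4
```

```text
t 13.3 pos [0.5475 0.0754 0.0642] F [ 0.15  0.27 -0.57] w 0.0139 yaw of y deg 38.2 tool x [ 0.  0. -1.] q [ 0.07  0.46  1.65 -0.    1.03 -0.6 ]
tool delta mm [ 4.2 22.1  0.1]
[   57    47   205   148 12457] [154.8 117.6] [0.3964 0.0563 0.009 ]
[ 325  152   39   39 1170] [344.1 171.2] [0.5424 0.1161 0.009 ]
[ 521  161   70   64 3517] [556.  192.3] [0.6962 0.2144 0.009 ]
[283 268  10  60 386] [286.4 298.3] [ 0.5756 -0.0083  0.009 ]
[345 268  10  60 409] [350.2 298.5] [0.6222 0.0281 0.009 ]
[ 118  336  331   19 3359] [304.9 347.7] [ 0.6221 -0.0409  0.009 ]
dark [ 301    0   94   83 5933] [348.   34.6] [0.4786 0.2002 0.    ]
```

View pics/w4.png

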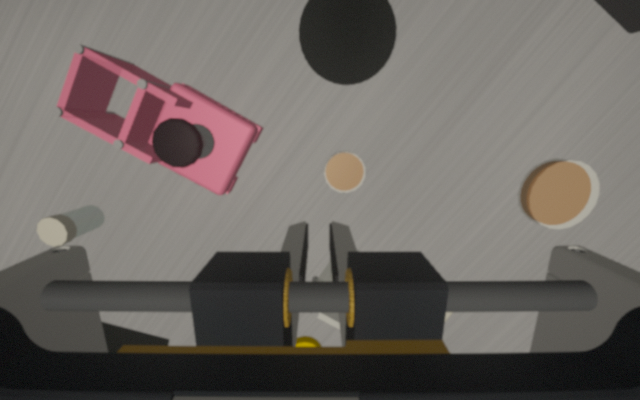

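>>> {"name": "play_rows", "arguments": {"deltas": [[[0,8,0.5,0,0,0,14],[0,8,0.5,0,0,0,14],[0,5.3,0,0,0,0,14],[0,0,0,0,0,0,14],[20,0,0,0,0,0,14],[20,0,0,0,0,0,14],[13,0,0,0,0,0,14],[7,0,0,0,0,0,14],[0,0,0,0,0,0,14],[0,0,0,0,0,0,14]]]}}

```text
time_s: 14.35
ee_pos: [0.5651, 0.088, 0.0045]
eef_rot: [1.013, 1.57, 0.111]
force: [0.2, 0.5, -0.1]
grip_width: 0.014
```

```bash
python3 go.py 0.493 0.180 0.004; python3 look.py w5
```

```text
t 14.35 pos [0.5651 0.088  0.0045] F [ 0.21  0.5  -0.06] w 0.014 yaw of y deg 38.33 tool x [ 0.001  0.    -1.   ] q [ 0.09  0.59  1.62  0.    0.93 -0.58]
tool delta mm [   0.5    0.5 -116.9]
[    0    30   210   186 17018] [ 97.7 121.9] [0.4158 0.0636 0.009 ]
[ 294  158   51   50 2007] [318.5 182.6] [0.5426 0.1165 0.009 ]
[ 550  170   90   83 5881] [596.  209.6] [0.695  0.2144 0.009 ]
[283 268  10  60 382] [286.4 298.5] [0.5755 0.039  0.009 ]
[345 268  10  60 410] [350.2 298.4] [0.6101 0.0663 0.009 ]
[ 119  328  330   27 3491] [310.  347.1] [0.6128 0.0177 0.009 ]
dark [ 257    0  128   66 6400] [320.2  27. ] [0.4873 0.1881 0.    ]
dark [  26  110   78   70 4153] [ 63.4 144.9] [0.3993 0.0329 0.    ]
```

View pics/w5.png

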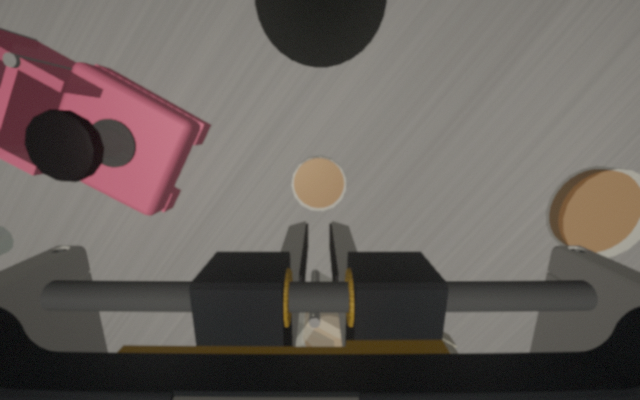

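The fingers, the dish at (318,183) and the round pad at (320,~2) are in line. About 117 mm of push remains, ending with a slow stop.

>>> {"name": "play_rows", "arguments": {"deltas": [[[0,0,-3,0,0,0,14],[0,0,-3,0,0,0,14],[0,0,-3,0,0,0,14],[0,0,-3,0,0,0,14],[0,0,-4,0,0,0,14],[0,0,-5,0,0,0,14],[0,0,-5,0,0,0,14],[0,0,-5,0,0,0,14],[0,0,-5,0,0,0,14],[0,0,-5,0,0,0,14]]]}}

```text
time_s: 15.4
ee_pos: [0.5391, 0.1205, 0.004]
eef_rot: [1.399, 1.571, 0.497]
force: [0.3, -1.2, 0.4]
grip_width: 0.014
```

>>> {"name": "play_rows", "arguments": {"deltas": [[[0,0,-5,0,0,0,14],[0,0,-5,0,0,0,14],[0,0,-5,0,0,0,14],[0,0,-5,0,0,0,14],[0,0,-5,0,0,0,14],[0,0,-5,0,0,0,14],[0,0,-5,0,0,0,14],[0,0,-5,0,0,0,14],[0,0,-5,0,0,0,14],[0,0,-5,0,0,0,14]]]}}

```text
time_s: 16.4
ee_pos: [0.5081, 0.1596, 0.0039]
eef_rot: [-1.56, 1.571, -2.462]
force: [0.7, -0.2, 0.0]
grip_width: 0.0137
```

>>> {"name": "play_rows", "arguments": {"deltas": [[[0,0,-5,0,0,0,14],[0,0,-5,0,0,0,14],[0,0,-5,0,0,0,14],[0,0,-4,0,0,0,14],[0,0,-3,0,0,0,14],[0,0,-2,0,0,0,14],[0,0,-1,0,0,0,14],[0,0,0,0,0,0,14]]]}}

```text
time_s: 17.2
ee_pos: [0.4929, 0.179, 0.004]
eef_rot: [1.085, 1.571, 0.183]
force: [-0.3, -0.7, -0.1]
grip_width: 0.0139
```

```bash
python3 go.py; python3 look.py w6
```

```text
t 17.2 pos [0.4929 0.179  0.004 ] F [-0.35 -0.74 -0.07] w 0.0139 yaw of y deg 38.33 tool x [ 0.  0. -1.] q [ 0.28  0.51  1.76 -0.    0.88 -0.39]
[ 293  173   51   51 2019] [318.3 198.3] [0.4763 0.1996 0.009 ]
[   0  227  194   55 3788] [103.4 258.6] [0.389  0.0777 0.009 ]
[283 268  10  60 390] [286.4 298. ] [0.5028 0.1307 0.009 ]
[345 268  10  60 414] [350.2 298.2] [0.5373 0.1577 0.009 ]
[ 99 311  34  29 670] [112.9 323.3] [0.4181 0.0369 0.009 ]
[ 118  311  331   44 4411] [267.  342.3] [0.5133 0.0931 0.009 ]
```

View pics/w6.png

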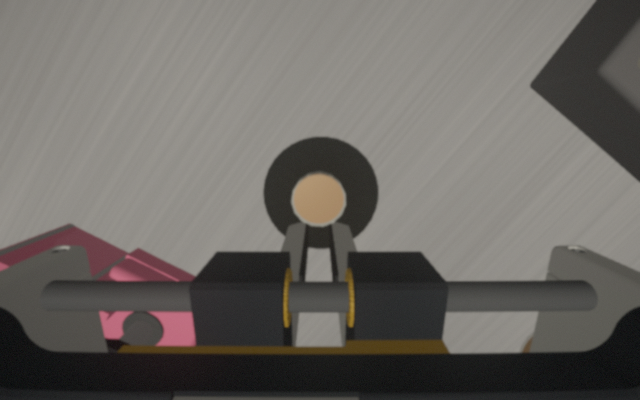

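The dish at (318,198) lies within the round pad, whose centre is at about (321,191). Next I'll back the hand off, lift it clear and check.

>>> {"name": "play_rows", "arguments": {"deltas": [[[0,0,4,0,0,0,14],[0,0,8,0,0,0,14],[0,0,8,0,0,0,14],[-20,0,0,0,0,0,14],[-30,0,0,0,0,0,14],[-30,0,0,0,0,0,14],[-30,0,0,0,0,0,14],[-20,0,0,0,0,0,14],[-20,0,0,0,0,0,14],[0,0,0,0,0,0,14]]]}}

```text
time_s: 18.25
ee_pos: [0.5067, 0.163, 0.1564]
eef_rot: [1.134, 1.566, 0.232]
force: [0.0, 0.7, -0.0]
grip_width: 0.0139
```

>>> {"name": "play_rows", "arguments": {"deltas": [[[0,-20,25,0,0,0,14],[0,-20,25,0,0,0,14],[0,-20,25,0,0,0,14],[0,-20,25,0,0,0,14],[0,-20,25,0,0,0,14],[0,-20,25,0,0,0,14],[0,-20,25,0,0,0,14],[0,-10,15,0,0,0,14],[0,0,0,0,0,0,14],[0,0,0,0,0,0,14]]]}}

```text
time_s: 19.25
ee_pos: [0.5052, -0.0789, 0.1531]
eef_rot: [-2.603, 1.57, 2.778]
force: [-0.7, 1.5, -0.0]
grip_width: 0.014
```

```bash
python3 go.py; python3 - <<'E'
from h import *
for n,b in (('top',(225,190,262,226)),('scene',(350,150,390,185))):
    c=cam(n,n+'9'); I=c['img'].astype(int)[b[1]:b[3],b[0]:b[2]]
    m=(I[...,0]-I[...,2]>28).astype(np.uint8); k,l,st,ce=cv2.connectedComponentsWithStats(m)
    for i in range(1,k):
        if st[i,4]>30: print(n,st[i],onz(c,*(ce[i]+[b[0],b[1]]),.009).round(4))
E
```

```text
t 19.25 pos [ 0.5052 -0.0789  0.1531] F [-0.66  1.48 -0.01] w 0.014 yaw of y deg 38.28 tool x [-0.001  0.    -1.   ] q [-0.23  0.27  1.69  0.    1.18 -0.89]
top [ 12  11  13  13 129] [0.4767 0.1982 0.009 ]
scene [ 12  11  13  11 112] [0.4789 0.1949 0.009 ]
```

View pics/top9.png

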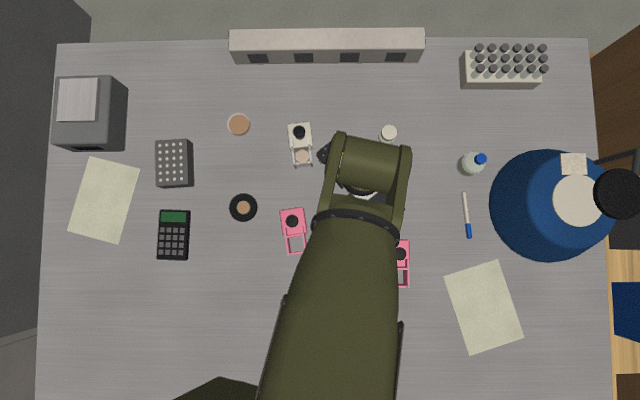

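View pics/scene9.png

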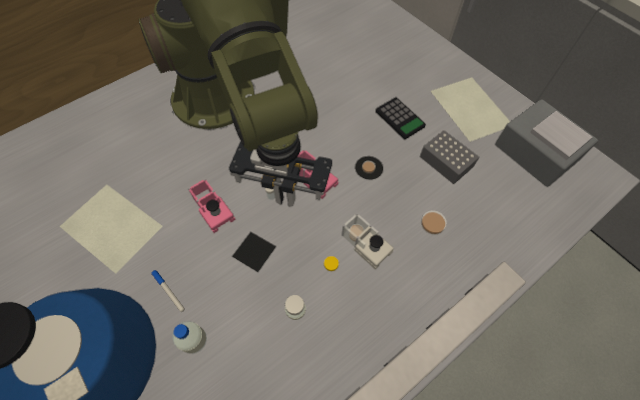

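Both views show the dish centred on the round pad (top (243,208), scene (369,167)), the plunger up, the other objects where they were and the hand clear.

```bash
python3 -c "
from station import hand_in
print(hand_in())"
```

```text
the job is handed in; nothing more can be done
None
```

I pressed the white dispenser's plunger once to its end stop and let it rise. One dish came out, and I pushed it along the bench in two legs onto the round pad. I then backed the hand off, lifted it to 0.15 m, and handed the job in at about 19 s of the allowed 54 s; no verdict was reported.

- **Dish position:** the top and scene cameras put the dish at (0.477, 0.198) and (0.479, 0.195). They put the pad centre at about (0.4775, 0.200), so the dish is about 2 to 5 mm off centre, and the limit is 21 mm. The two cameras differ by about 4 mm.
- **Dispenser:** the plunger looks fully up, and a dish is visible at the top of the magazine. I could not count the three remaining dishes one by one.
- **Everything else:** the bystanders I could see were where they started. In the last pictures the arm hid the small vial, but the pushes stayed well away from it.

No check failed.

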